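Charge the angled cleaning brush at the connector bench

TASK

Get the angled cleaning brush ready: slide the little steel pot out from under its hood until its carriage is against the end stop, then pick up the angled brush from its forked stand and dip its bristles well into that pot, without knocking it hard against the pot. Then lay the brush back in both forks of its stand just as it lay before, leave the pot out at the stop, and leave the other loose things on the bench where they are.

Things in the scene. Friction and masses are not known exactly. Their poses are not given: they have to be found in the camera images.
- station: Grey steel base plate 100 (x) x 200 (y) x 8 mm fixed to the bench, with a slide track along its own y. Origin: centre of its underside. A hood covers the +y end: an end wall at y +90 to +98 mm and a clear plastic roof 70 mm wide (x) over y +20 to +98 mm, roof top at z 75 mm, underside 71 mm, other sides open. An 18 mm high end stop closes the -y end (y -81 to -98 mm).
- carriage (a joint): Travel of the pot carriage in m along the station's -y: 0 = parked under the hood, 0.100 = out against the end stop (the pot then stands 50 mm on the -y side of the station's centre). Stays where it is left; about 1.5 N to move. It starts within 20 mm of parked.
- pot_mouth (a point): Centre of the open mouth of the small round steel pot fixed on the carriage, level with its rim (60 mm above the bench). Pot outside diameter 46 mm, wall 3 mm, mouth 40 mm wide, inside depth 34 mm. Axes as the station's.
- tab_top (a point): Centre of the top edge of the carriage's upright aluminium push tab, which stands beside the hood 62 mm on the station's -x side of the pot. Tab 34 (x) x 8 (y) mm, its top 75 mm above the bench, lower end 20 mm above it; moves with the pot. Push on its +y face to slide the pot out.
- stand: Grey brush stand fixed to the bench: base 130 (x) x 80 (y) x 8 mm, with two forked uprights 10 mm thick (x) and 34 mm wide at x = -50 and +50 mm. Fork floors flat at z 95 mm, 26 mm wide, with prongs that flare outward up to about z 120 mm. Origin: centre of its underside. The brush handle lies along x in both forks, head beyond the +x end.
- brush: Angled brush, 50 g: straight pale wooden square handle 165 mm long, 14 x 14 mm, along its x, and at the +x end a round steel neck that bends straight down (-z) to a head with black bristles (15 mm across, bristles 30 mm long). Origin: centre of the handle, on its axis. On the stand the handle axis is 102 mm above the bench; grip the handle from above between the forks (90 mm clear).
- brush_tip (a point): Centre of the lower end of the bristles: 88 mm along the brush's +x and 85 mm below the handle axis.
- connector_a: black connector block, 46 x 13 x 12 mm, loose on the bench between the station and the stand. Bystander. Origin: centre of underside.
- connector_b: black connector block, 46 x 13 x 12 mm, loose on the bench. Bystander. Origin: centre of underside.
- connector_c: black connector block, 60 x 13 x 12 mm, loose on the bench. Bystander. Origin: centre of underside.
- cup: white open cup, 72 mm wide, 75 mm high, loose at the back of the bench. Bystander, not the pot to dip in. Origin: centre of underside.
- jar: closed white jar, 68 mm wide, 110 mm high, loose at the back of the bench. Bystander. Origin: centre of underside.
- toothbrush: white straight toothbrush, about 160 mm long, 18 mm high, lying flat on the bench near the robot. Bystander, not the brush to use. Origin: underside, middle of its handle.
Mind the look-alikes: they are no part of the job. Of the things like the brush, leave any that is turquoise; of the rest the larger one is meant.

How it is judged (in metres and radians):
On the way, in this order (a step that is already met when the one before it is completed fails the run):
1. the pot carriage has been slid out to its end stop (within 5 mm) (value of joint carriage above 0.095 m), for 0.2 s.
2. the gripped brush's tip is inside the pot, at least 12 mm below the rim, with the pot out at the stop (value of joint carriage above 0.095 m and z of brush_tip in the frame of pot_mouth below -0.012 m and horizontal distance between brush_tip and pot_mouth below 0.02 m and contact force between the fingers and brush above 0.3 N), for 0.2 s.
At the end, for the whole second after the job is handed in: The carriage is within 5 mm of its end stop; the brush lies at rest in both forks of its stand, head at the stand's +x end: handle centre within 22 mm along, 9 mm across and 6 mm in height of its seat, level and aligned within 0.15 rad (value of joint carriage above 0.095 m and x of brush in the frame of stand between -0.022 and 0.022 m and y of brush in the frame of stand between -0.009 and 0.009 m and z of brush in the frame of stand between 0.096 and 0.108 m and x of brush_tip in the frame of stand above 0.05 m and angle between brush's own z axis and vertical below 0.15 rad and angle between the x axis of brush and the x axis of stand, either way round below 0.15 rad and linear speed of brush below 0.02 m/s); the robot touches nothing.
It fails at once if the brush is knocked against the pot, carriage or hood with more than 10 N (contact force between brush and station above 10 N).
It fails at once if one of the other loose things is moved by more than 30 mm (distance of any of connector_a, connector_b, connector_c, cup, jar, toothbrush from where it was at the start of the episode above 0.03 m).
It also fails if it takes over 64 s, if anything falls off the work surface, if the arm or the gripper's body presses on something with over 40 N, if the wrist force passes 120 N, or if a joint passes its speed limit or range.

ROBOT

A 7-joint arm with a two-finger parallel gripper is mounted at the origin on the work surface. World frame = base frame: x ahead of the robot, y to its left, z up, the work surface at z = 0. Lengths are in mm, angles in rad, forces in N, time in s.
With the tool pointing down it reaches from about 400 to 875 mm from the base axis. Payload 4.4 kg.
Tool frame: the origin (TCP) lies at the very end of the fingers, on their centre line; the grasp point (between the pads) lies 19 mm behind it (ctrl.grip_depth is the distance from the TCP to the grasp point, in mm); z points along the fingers, x is the direction in which the jaws open and shut, and the axes are right-handed (so a half turn about z gives the same grasp; the last joint's range is limited). The gripper opens to 85 mm and grips with 20 to 120 N. Pads are 22 mm wide; open, the fingers measure 114 mm over their backs; the gripper's body (76 mm by 85 mm) begins 54 mm behind the grasp point. The pads swing forward as they close: fully open they stand 13 mm farther back than shut.
Start: joints at [-1.389, 0.628, 0.038, 1.517, -0.027, 0.996, -0.02], TCP at [159.401, 630.166, 231.313] pointing down, gripper open.
Joint ranges: [-3.06, 3.06], [-0.37, 2.12], [-1.25, 1.32], [0.18, 2.47], [-1.1, 4.24], [0.23, 1.98], [-2.94, 2.94]. Speed limits (rad/s): [2.57, 2.57, 3.14, 3.14, 3.14, 3.14, 3.14].

INTERFACE

Orientations are given as [roll, pitch, yaw] about the fixed x, y, z axes, in that order (R = Rz(yaw) Ry(pitch) Rx(roll)).
In Python, from cell import ctrl gives the robot as it stands.
- The arm moves only by the shell command python3 -m creep 'ROWS'. ROWS is JSON, a list of rows, each an object with "hand": the opening, from 0 (shut) to 1 (fully open); "travel": the shift along the tool's x, y, z in cm, a list of three; "angular": the turn, a rotation vector about the tool's x, y, z in degrees, a list of three. In form: [{"hand": hand, "travel": [tx, ty, tz], "angular": [rx, ry, rz]}, ...]. A call has 1 to 20 rows; each row is the pose to reach, as a shift and turn from the pose measured when the call began, along the tool's axes at that moment; what a row does not reach only later rows make up. A row lasts 1/10 s, in which the tool goes at most 50 mm and 8.59 degrees, less where a joint would pass 70% of its speed; a pose out of reach is approached as far as the arm can. A call with a gripper value outside its range is refused whole. The fingers move at their own pace and stop on an object; the grip force is fixed at half the most. Time passes only in rows, so rows that repeat a pose let the fingers close. It gives the time, the measured TCP pose, the force and the opening at its end, in the units of the state.
- ctrl.read_state(): the state, without advancing time (a new reading comes with each control period).
- ctrl.get_image(name): name is "side" or "top" or "wrist"; returns a dict with "frame" (400x640x3 uint8, red, green, blue), "fx", "fy", "cx", "cy" (pixels), "origin" and "orientation" of the camera in the world. Camera axes: x right, y down, z forward; pixel columns grow to the right and rows downward; lengths in mm; the calibration is good to about 2 mm. A picture is of the moment at which its call begins. There is no depth.
- ctrl.finish_job(): hands the job in, once; it reports no verdict.
Trained networks look in the newest picture that a camera, given by its name, has taken for a name from the list of things; names that differ only in an ending like _2 or _b are one class to them, and where a whole thing is asked for, a point or a joint stands for the part that bears it (a point fixed in the world has none). Each returns a list of dicts, best first, with "confidence" (0 to 1); they miss things now and then, are a little off and sometimes report something else, mostly with a low value. They report only what shows in the picture. A call takes as long as a camera call. They do not tell look-alikes from the thing itself.
- ctrl.regions_of(camera, thing): "region" (400x640 bool, what is visible of it).
- ctrl.spot_point(camera, thing): "at" ([x, y, z] in mm, in world coordinates, good to about 4 mm: a listed point, or the origin of a listed thing).
The state is a dict: "clock": time; "qpos": joint angles; "qd": joint speeds; "tau": joint torques, N m; "eef_pos": TCP position; "tool_rot": TCP orientation; "force": force on the tool from outside, world axes, zero at the start; "torque": the same for the moment, N m; "width": finger opening in mm.
Only numpy, scipy, OpenCV 4.12 (cv2) and the standard library are available. Lean on these libraries where they do the work, as an engineer would, in place of code of your own. Each camera call takes 0.05 s, during which the arm holds its last target. There are 200 camera calls.

## Working session

There is one attempt and no reset: what is moved stays moved. The work goes in short steps, Python scripts to look and compute and a shell command to move; the robot and the scene stay as the last step left them, time stands still between calls to the robot, and variables do not carry over. Pictures are saved under pics/ and viewed, about 8 in all and at most 12, crops included, and the job is handed in when it is done.

```bash
mkdir -p pics; ls
cat > h.py <<'E'
from cell import ctrl
import numpy as np, cv2
from scipy.spatial.transform import Rotation as R
E
python3 - <<'E'
from h import *
s=ctrl.read_state(); print(s)
for c in ["top","side"]:
    im=ctrl.get_image(c); cv2.imwrite(f"pics/{c}0.png",im["frame"][:,:,::-1])
    print(c,{k:v for k,v in im.items() if k!="frame"})
    for t in ["station","stand","brush","brush_tip","pot_mouth","tab_top","connector_a","toothbrush","cup","jar"]:
        print(t,[(np.round(d["at"]).tolist(),round(d["confidence"],2)) for d in ctrl.spot_point(c,t)])
E
```

```text
pics
{'clock': 0.0, 'qpos': array([-1.38881605,  0.62938246,  0.03843818,  1.51836535, -0.02699502,
        0.99630262, -0.02000137]), 'qd': array([-0.00147365,  0.00050573, -0.00010039, -0.00023267, -0.00066378,
        0.00134274, -0.00053608]), 'tau': array([ 2.98639297e-04, -5.63406909e+01,  1.22630686e+00, -1.93436265e+01,
        1.09468948e-02,  1.06734046e-02,  1.23699783e-05]), 'eef_pos': array([159.23132883, 629.54566741, 230.36632999]), 'tool_rot': array([3.14156316e+00, 1.93959174e-03, 1.32302048e+00]), 'force': array([ 0.23092348, -0.92316814,  0.06996469]), 'torque': array([ 0.03040772, -0.01390377, -0.04016398]), 'width': 85.26501072484032}
top {'fx': 519.001632976751, 'fy': 519.001632976751, 'cx': 310.9226104788434, 'cy': 196.2446712399721, 'origin': array([ 317.15810922,   71.44670665, 1332.29951091]), 'orientation': array([-2.98049116e+00, -1.65902241e-03, -1.59865069e+00])}
station [([535.0, -206.0, 1.0], 0.98), ([555.0, 203.0, 103.0], 0.59)]
stand [([543.0, 202.0, -0.0], 0.65), ([580.0, 0.0, -2.0], 0.65)]
brush [([557.0, 203.0, 101.0], 0.78), ([307.0, 210.0, 4.0],
[... 580 characters left out ...]
01,  727.1593296 ]), 'orientation': array([-2.39800782, -0.00871896, -0.20688814])}
station [([536.0, -206.0, 1.0], 0.63), ([520.0, -1.0, 1.0], 0.18), ([553.0, 207.0, 105.0], 0.17)]
stand [([548.0, 201.0, 1.0], 0.97)]
brush [([305.0, 210.0, 7.0], 0.93), ([551.0, 204.0, 102.0], 0.62), ([508.0, 357.0, 6.0], 0.43), ([482.0, -158.0, 76.0], 0.42)]
brush_tip [([424.0, 188.0, 6.0], 0.86), ([558.0, 418.0, 12.0], 0.71)]
pot_mouth [([538.0, -170.0, 58.0], 0.94)]
tab_top [([476.0, -161.0, 74.0], 0.69)]
connector_a [([657.0, 3.0, 1.0], 0.73), ([579.0, -1.0, 4.0], 0.55), ([522.0, 0.0, 2.0], 0.5)]
toothbrush [([429.0, -34.0, 2.0], 0.82)]
cup [([760.0, 18.0, -1.0], 0.67)]
jar [([751.0, -104.0, 4.0], 0.68)]
```

View pics/top0.png

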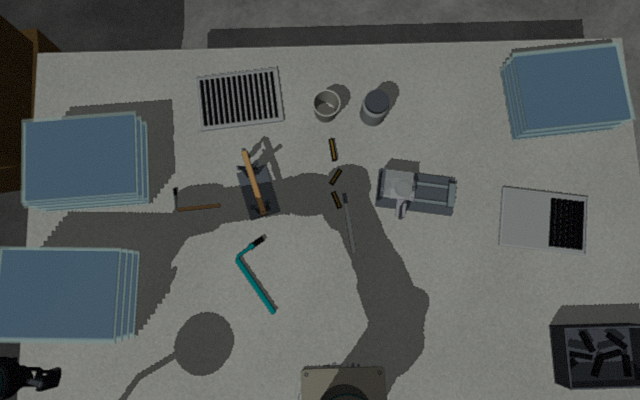

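View pics/side0.png

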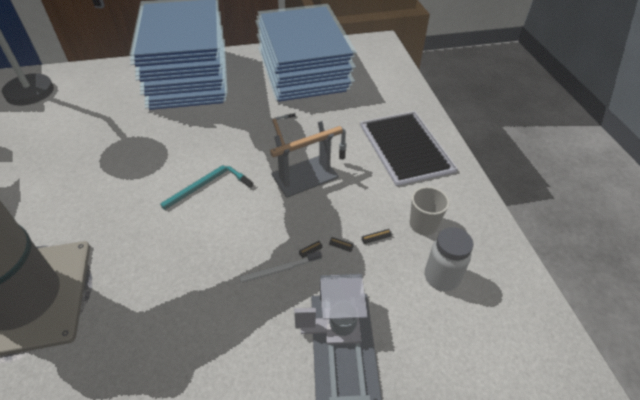

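The top picture shows the angled-brush candidates: a turquoise one (255,275), excluded by colour; a small one flat on the bench (195,205); and the long pale-handled one in the forked stand (255,180). The last is the larger of the two that remain, so it's the one meant. The pot is under its hood at (400,185) with the tab at (402,208). I'll confirm with an enlarged crop.

Run:
```python
from h import *
f=cv2.imread("pics/top0.png")
a=cv2.resize(f[125:230,165:295],None,fx=4,fy=4,interpolation=cv2.INTER_CUBIC)
a=cv2.convertScaleAbs(a,alpha=1.5)
cv2.imwrite("pics/crop1.png",a)
# averaged estimates over both cameras, repeated
acc={}
for i in range(4):
  for c in ["top","side"]:
    ctrl.get_image(c)
    for t in ["station","stand","brush","brush_tip","pot_mouth","tab_top"]:
      for d in ctrl.spot_point(c,t):
        if d["confidence"]>.4: acc.setdefault((t,c),[]).append(d["at"])
for k,v in acc.items():
    v=np.array(v); m=np.median(v,0); 
    # cluster near expected
    ex=dict(station=[535,-206,0],stand=[545,202,0],brush=[555,203,102],brush_tip=[637,228,14],pot_mouth=[540,-170,60],tab_top=[477,-162,75])[k[0]]
    w=v[np.linalg.norm(v-ex,axis=1)<30]; print(k,len(w),np.round(w.mean(0),1) if len(w) else None, np.round(w.std(0),1) if len(w) else None)
def proj(im,p):
    M=R.from_euler("xyz",im["orientation"]).as_matrix(); q=(np.atleast_2d(p)-im["origin"])@M
    return q[:,:2]/q[:,2:]*[im["fx"],im["fy"]]+[im["cx"],im["cy"]]
im=ctrl.get_image("top")
for t in ["stand","station"]:
    for d in ctrl.regions_of("top",t):
        r=d["region"].astype(np.uint8); pts=np.argwhere(r)[:,::-1].astype(np.float32)
        print(t,d["confidence"],len(pts),cv2.minAreaRect(pts))
for d in ctrl.regions_of("top","brush"):
    r=d["region"];pts=np.argwhere(r)[:,::-1]; print("brush",d["confidence"],len(pts),pts.mean(0),pts.min(0),pts.max(0))
```

```text
('station', 'top') 4 [ 534.4 -204.9    0.9] [2.1 1.  0.7]
('stand', 'top') 4 [ 5.452e+02  2.038e+02 -5.000e-01] [0.5 0.4 1.1]
('brush', 'top') 4 [556.8 203.1 102.3] [1.1 2.4 0.4]
('brush_tip', 'top') 4 [636.2 228.3  13.2] [0.7 1.6 0.6]
('pot_mouth', 'top') 4 [ 542.7 -168.5   62.4] [1.7 0.2 1.4]
('tab_top', 'top') 4 [ 477.8 -162.    76. ] [0.4 1.1 1. ]
('station', 'side') 4 [ 535.9 -206.8   -1. ] [0.8 1.7 0.8]
('stand', 'side') 4 [547.1 199.7   2.5] [1.4 1.  0.7]
('brush', 'side') 4 [550.1 204.1 102.7] [1.6 0.6 1.1]
('brush_tip', 'side') 4 [636.6 228.8  19.8] [0.8 1.6 1.3]
('pot_mouth', 'side') 4 [ 539.  -171.    61.6] [1.9 1.8 1. ]
('tab_top', 'side') 4 [ 479.  -159.1   74.3] [1.6 2.  1. ]
stand 0.72 1417 ((256.8350830078125, 189.0661163330078), (56.61272048950195, 31.80887794494629), 72.55281066894531)
station 0.67 3113 ((414.5384521484375, 196.69232177734375), (80.87064361572266, 48.1254768371582), 7.125016689300537)
brush 0.9 506 [252.23913043 273.12648221] [235 238] [274 313]
brush 0.75 225 [191.32444444 204.48888889] [173 188] [219 211]
brush 0.57 466 [253.34334764 183.66523605] [242 150] [265 215]
brush 0.2 246 [403.43495935 202.92276423] [395 180] [415 218]
```

View pics/crop1.png

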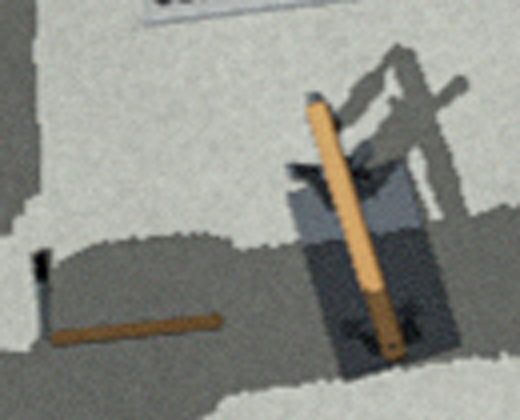

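The crop confirms the target: a long pale handle in two forks, head end at crop (317,100), tail at (393,350). The small brown brush lies flat on the bench at (135,330). Next I compute the station and stand axes and the moves.

```bash
cat >> h.py <<'E'
def back(im,px,z):
    M=R.from_euler("xyz",im["orientation"]).as_matrix(); out=[]
    for u,v in np.atleast_2d(px):
        d=M@[(u-im["cx"])/im["fx"],(v-im["cy"])/im["fy"],1]; out.append(im["origin"]+d*(z-im["origin"][2])/d[2])
    return np.array(out)
def plan(p,yaw=None,level=True):
    s=ctrl.read_state(); T=R.from_euler("xyz",s["tool_rot"])
    tr=T.inv().apply(np.array(p)-s["eef_pos"])/10
    y=s["tool_rot"][2] if yaw is None else np.radians(yaw)
    G=R.from_euler("xyz",[np.pi,0,y])
    rv=(T.inv()*G).as_rotvec(degrees=True)
    print("travel",np.round(tr,2),"ang",np.round(rv,2),"dist",round(np.linalg.norm(tr),1))
E
python3 - <<'E'
from h import *
im=ctrl.get_image("top")
h=back(im,[[263.25,212.5],[244.25,151.25]],109); d=h[1]-h[0]; print("handle",h.round(1),np.linalg.norm(d),np.degrees(np.arctan2(d[1],d[0])))
box=cv2.boxPoints(((414.54,196.69),(80.87,48.13),7.125)); print(back(im,box,8).round(1))
box=cv2.boxPoints(((256.8,189.07),(56.6,31.8),72.55)); print(back(im,box,8).round(1))
plan([420,300,230],81.5); plan([484,-118,150],81.5)
E
```

```text
handle [[479.8 178.2 109. ]
 [630.6 222.2 109. ]] 157.07355885624978 16.276143052609566
[[ 477.7  -90.8    8. ]
 [ 602.6 -112.2    8. ]
 [ 570.2 -319.6    8. ]
 [ 446.1 -295.2    8. ]]
[[615.5 263.9   8. ]
 [638.8 184.5   8. ]
 [495.2 142.7   8. ]
 [472.7 220.9   8. ]]
travel [-25.62  33.36   0.13] ang [-0.  -0.  -5.7] dist 42.1
travel [-64.57  49.82   8.13] ang [-0.  -0.  -5.7] dist 82.0
```

```bash
python3 -m creep '[{"hand":0,"travel":[-5,7,0],"angular":[0,0,-5.7]},{"hand":0,"travel":[-12,16,0],"angular":[0,0,-5.7]},{"hand":0,"travel":[-20,26,0],"angular":[0,0,-5.7]},{"hand":0,"travel":[-25.6,33.4,0],"angular":[0,0,-5.7]},{"hand":0,"travel":[-35,37.5,0.5],"angular":[0,0,-5.7]},{"hand":0,"travel":[-45,42,0.5],"angular":[0,0,-5.7]},{"hand":0,"travel":[-55,46,2],"angular":[0,0,-5.7]},{"hand":0,"travel":[-64.6,49.8,4],"angular":[0,0,-5.7]},{"hand":0,"travel":[-64.6,49.8,8],"angular":[0,0,-5.7]},{"hand":0,"travel":[-64.6,49.8,8],"angular":[0,0,-5.7]},{"hand":0,"travel":[-64.6,49.8,8],"angular":[0,0,-5.7]},{"hand":0,"travel":[-64.6,49.8,8],"angular":[0,0,-5.7]},{"hand":0,"travel":[-64.6,49.8,8],"angular":[0,0,-5.7]},{"hand":0,"travel":[-64.6,49.8,8],"angular":[0,0,-5.7]},{"hand":0,"travel":[-64.6,49.8,8],"angular":[0,0,-5.7]},{"hand":0,"travel":[-64.6,49.8,8],"angular":[0,0,-5.7]}]'; python3 -c "
from h import *
plan([484,-118,48],81.3)"
```

```text
clock: 5.75
eef_pos: [475.1, -89.6, 156.6]
tool_rot: [3.141, -0.0, 1.422]
force: [0.5, 0.6, -0.0]
width: 0.0
travel [-2.67  1.29 10.86] ang [ 0.05 -0.01  0.2 ] dist 11.3
```

```bash
python3 -m creep '[{"hand":0,"travel":[-2.7,1.3,0],"angular":[0,0,0.2]},{"hand":0,"travel":[-2.7,1.3,2],"angular":[0,0,0.2]},{"hand":0,"travel":[-2.7,1.3,5],"angular":[0,0,0.2]},{"hand":0,"travel":[-2.7,1.3,8],"angular":[0,0,0.2]},{"hand":0,"travel":[-2.7,1.3,10.9],"angular":[0,0,0.2]},{"hand":0,"travel":[-2.7,1.3,10.9],"angular":[0,0,0.2]},{"hand":0,"travel":[-2.7,1.3,10.9],"angular":[0,0,0.2]},{"hand":0,"travel":[-2.7,1.3,10.9],"angular":[0,0,0.2]}]'
python3 - <<'E'
from h import *
im=ctrl.get_image("side"); f=im["frame"][:,:,::-1]
cv2.imwrite("pics/side1.png",cv2.resize(f[200:400,240:440],None,fx=3,fy=3,interpolation=cv2.INTER_CUBIC))
# final pushing pose: tab final centre +y face; finger half thickness 14.5
y=np.radians(-8.7); ux=np.array([np.cos(y),np.sin(y)]); uy=np.array([-np.sin(y),np.cos(y)])
st=np.array([535,-206.])
for off in (18.5,):
    plan([*(st-62*ux+(-50+off)*uy),48],81.3)
plan([484,-118,48],81.3)
E
```

```text
clock: 6.55
eef_pos: [485.1, -118.5, 49.0]
tool_rot: [3.138, -0.0, 1.419]
force: [0.3, 0.2, 0.3]
width: -0.2
travel [-11.05   0.04   0.12] ang [ 0.22 -0.   -0.  ] dist 11.0
travel [ 0.03 -0.13  0.12] ang [ 0.22 -0.   -0.  ] dist 0.2
```

View pics/side1.png

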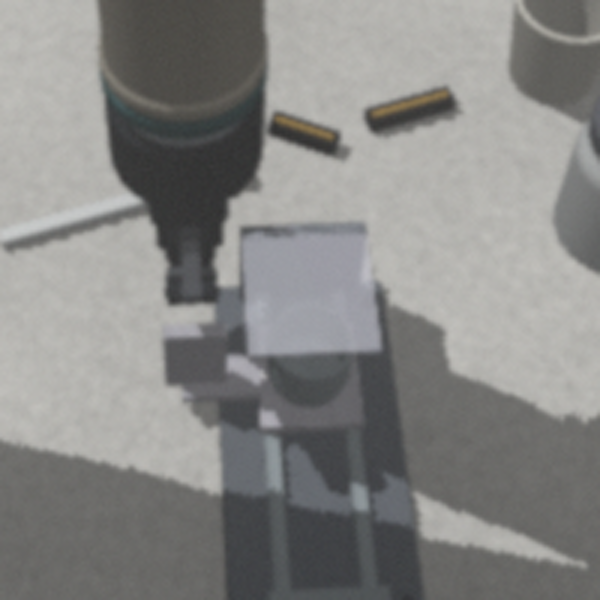

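The fingers (190,285 in the crop) stand behind the tab (195,330), clear of the hood. Pushing now.

```bash
python3 -m creep '[{"hand":0,"travel":[-1,0,0.1],"angular":[0,0,0]},{"hand":0,"travel":[-2,0,0.1],"angular":[0,0,0]},{"hand":0,"travel":[-3,0,0.1],"angular":[0,0,0]},{"hand":0,"travel":[-4,0,0.1],"angular":[0,0,0]},{"hand":0,"travel":[-5,0,0.1],"angular":[0,0,0]},{"hand":0,"travel":[-6,0,0.1],"angular":[0,0,0]},{"hand":0,"travel":[-7,0,0.1],"angular":[0,0,0]},{"hand":0,"travel":[-8,0,0.1],"angular":[0,0,0]},{"hand":0,"travel":[-9,0,0.1],"angular":[0,0,0]},{"hand":0,"travel":[-9.8,0,0.1],"angular":[0,0,0]},{"hand":0,"travel":[-10.3,0,0.1],"angular":[0,0,0]},{"hand":0,"travel":[-10.6,0,0.1],"angular":[0,0,0]},{"hand":0,"travel":[-10.6,0,0.1],"angular":[0,0,0]}]'
```

```text
clock: 7.9
eef_pos: [468.9, -223.9, 48.1]
tool_rot: [3.138, 0.0, 1.418]
force: [-0.2, 1.1, -0.4]
width: 0.3
```

```bash
python3 -m creep '[{"hand":0,"travel":[-0.3,0,0],"angular":[0,0,0]},{"hand":0,"travel":[-0.3,0,0],"angular":[0,0,0]},{"hand":0,"travel":[-0.3,0,0],"angular":[0,0,0]}]'
```

```text
clock: 8.2
eef_pos: [468.2, -226.9, 48.0]
tool_rot: [3.138, 0.001, 1.418]
force: [0.0, 0.5, 0.3]
width: 0.1
```

```bash
python3 -m creep '[{"hand":0,"travel":[-0.4,0,0],"angular":[0,0,0]},{"hand":0,"travel":[-0.4,0,0],"angular":[0,0,0]},{"hand":0,"travel":[-0.4,0,0],"angular":[0,0,0]}]'
```

```text
clock: 8.5
eef_pos: [468.0, -227.7, 48.0]
tool_rot: [3.139, -0.003, 1.421]
force: [1.7, 7.0, 2.6]
width: -0.3
```

```bash
python3 -m creep '[{"hand":0,"travel":[-0.4,0,0],"angular":[0,0,0]},{"hand":0,"travel":[-0.4,0,0],"angular":[0,0,0]},{"hand":0,"travel":[-0.4,0,0],"angular":[0,0,0]}]'
```

```text
clock: 8.8
eef_pos: [468.0, -227.6, 48.0]
tool_rot: [3.141, -0.007, 1.425]
force: [1.6, 8.9, 3.9]
width: 0.1
```

Run:
```python
from h import *
for c in ["top","side"]:
    im=ctrl.get_image(c)
    for t in ["pot_mouth","tab_top","station"]: print(c,t,[(np.round(d["at"]).tolist(),round(d["confidence"],2)) for d in ctrl.spot_point(c,t)])
```

```text
top pot_mouth [([529.0, -254.0, 60.0], 0.8), ([638.0, 230.0, 12.0], 0.21)]
top tab_top [([544.0, 204.0, 0.0], 0.24)]
top station [([534.0, -207.0, -1.0], 0.64)]
side pot_mouth [([528.0, -254.0, 64.0], 0.75)]
side tab_top [([468.0, -242.0, 76.0], 0.79)]
side station [([534.0, -205.0, -3.0], 0.62), ([464.0, -244.0, 74.0], 0.61)]
```

Carriage at the stop: the push stalled at about 9 N, and the pot reads (528,−254) against a predicted (527,−255). Backing off and going to the brush.

```bash
python3 -m creep '[{"hand":0,"travel":[1,0,0],"angular":[0,0,0]},{"hand":0,"travel":[2.5,0,0],"angular":[0,0,0]},{"hand":0,"travel":[2.5,0,-4],"angular":[0,0,0]},{"hand":0,"travel":[2.5,0,-9],"angular":[0,0,0]},{"hand":0.5,"travel":[2.5,0,-14],"angular":[0,0,0]},{"hand":0.5,"travel":[2.5,0,-16],"angular":[0,0,0]},{"hand":0.5,"travel":[2.5,0,-16],"angular":[0,0,0]},{"hand":0.5,"travel":[2.5,0,-16],"angular":[0,0,0]}]'; python3 -c "
from h import *
plan([552,203,180],106.4)"
```

```text
clock: 10.0
eef_pos: [471.0, -203.9, 208.2]
tool_rot: [3.14, -0.007, 1.425]
force: [0.3, -0.6, -0.2]
width: 42.8
travel [41.42  2.08  3.12] ang [  0.16  -0.38 -24.78] dist 41.6
```

```bash
python3 -m creep '[{"hand":0.6,"travel":[4,0.2,0],"angular":[0,0,-4]},{"hand":0.6,"travel":[9,0.4,0],"angular":[0,0,-10]},{"hand":0.6,"travel":[14,0.6,0],"angular":[0,0,-16]},{"hand":0.6,"travel":[19,0.8,0],"angular":[0,0,-22]},{"hand":0.6,"travel":[24,1,0],"angular":[0,-0.4,-24.8]},{"hand":0.6,"travel":[29,1.4,0],"angular":[0.2,-0.4,-24.8]},{"hand":0.6,"travel":[34,1.7,1],"angular":[0.2,-0.4,-24.8]},{"hand":0.6,"travel":[38,1.9,2],"angular":[0.2,-0.4,-24.8]},{"hand":0.6,"travel":[41.4,2.1,3.1],"angular":[0.2,-0.4,-24.8]},{"hand":0.6,"travel":[41.4,2.1,3.1],"angular":[0.2,-0.4,-24.8]},{"hand":0.6,"travel":[41.4,2.1,3.1],"angular":[0.2,-0.4,-24.8]},{"hand":0.6,"travel":[41.4,2.1,3.1],"angular":[0.2,-0.4,-24.8]},{"hand":0.6,"travel":[41.4,2.1,3.1],"angular":[0.2,-0.4,-24.8]},{"hand":0.6,"travel":[41.4,2.1,3.1],"angular":[0.2,-0.4,-24.8]}]'
python3 - <<'E'
from h import *
im=ctrl.get_image("wrist"); cv2.imwrite("pics/wr.png",im["frame"][:,:,::-1]); print({k:v for k,v in im.items() if k!="frame"})
for c in ["brush","brush_tip","stand"]: print(c,[(np.round(d["at"],1).tolist(),round(d["confidence"],2)) for d in ctrl.spot_point("wrist",c)])
plan([552,203,82],106.4)
E
```

```text
clock: 11.4
eef_pos: [552.4, 201.3, 180.4]
tool_rot: [-3.141, 0.001, 1.855]
force: [0.3, 0.0, -0.3]
width: 51.2
{'fx': 321.2482693655453, 'fy': 321.2482693655453, 'cx': 319.8757378939657, 'cy': 197.01051918716533, 'origin': array([478.17523131, 180.54236062, 322.88848501]), 'orientation': array([2.83850591e+00, 1.42152869e-03, 1.85577727e+00])}
brush [([552.7, 203.8, 103.1], 0.61)]
brush_tip [([560.5, 419.7, 7.8], 0.9), ([428.4, 187.3, 7.9], 0.64)]
stand [([546.8, 199.2, -2.2], 0.9), ([521.8, -3.8, -0.5], 0.69)]
travel [ 0.08 -0.01  9.84] ang [-0.02  0.01 -0.02] dist 9.8
```

View pics/wr.png

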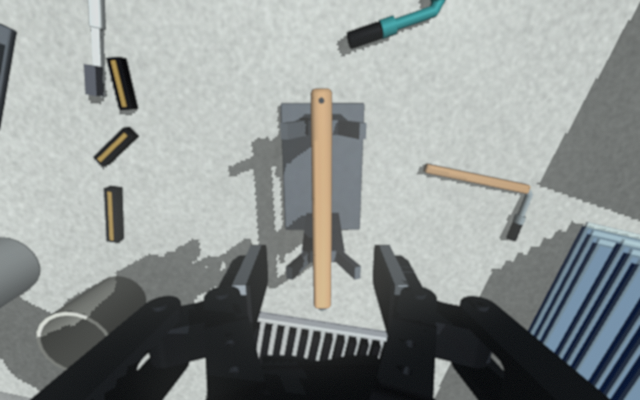

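The wrist view shows the handle vertical at u≈321, midway between the fingers (265 and 375), forks at v≈125 and v≈250. So it's centred and aligned. Descending and gripping.

```bash
python3 -m creep '[{"hand":0.6,"travel":[0.1,0,3],"angular":[0,0,0]},{"hand":0.6,"travel":[0.1,0,6],"angular":[0,0,0]},{"hand":0.6,"travel":[0.1,0,8.5],"angular":[0,0,0]},{"hand":0.6,"travel":[0.1,0,9.8],"angular":[0,0,0]},{"hand":0.6,"travel":[0.1,0,9.8],"angular":[0,0,0]},{"hand":0.6,"travel":[0.1,0,9.8],"angular":[0,0,0]},{"hand":0,"travel":[0.1,0,9.8],"angular":[0,0,0]},{"hand":0,"travel":[0.1,0,9.8],"angular":[0,0,0]},{"hand":0,"travel":[0.1,0,9.8],"angular":[0,0,0]},{"hand":0,"travel":[0.1,0,9.8],"angular":[0,0,0]},{"hand":0,"travel":[0.1,0,9.8],"angular":[0,0,0]},{"hand":0,"travel":[0.1,0,9.8],"angular":[0,0,0]},{"hand":0,"travel":[0.1,0,9.8],"angular":[0,0,0]},{"hand":0,"travel":[0.1,0,9.8],"angular":[0,0,0]}]'
```

```text
clock: 13.0
eef_pos: [552.7, 203.5, 83.6]
tool_rot: [3.14, 0.0, 1.857]
force: [-0.6, -0.3, 5.9]
width: 12.9
```

```bash
python3 -m creep '[{"hand":0,"travel":[0,0,-1],"angular":[0,0,0]},{"hand":0,"travel":[0,0,-3],"angular":[0,0,0]},{"hand":0,"travel":[0,0,-6],"angular":[0,0,0]},{"hand":0,"travel":[0,0,-9],"angular":[0,0,0]},{"hand":0,"travel":[0,0,-11],"angular":[0,0,0]},{"hand":0,"travel":[0,0,-12],"angular":[0,0,0]},{"hand":0,"travel":[0,0,-12],"angular":[0,0,0]},{"hand":0,"travel":[0,0,-12],"angular":[0,0,0]},{"hand":0,"travel":[0,0,-12],"angular":[0,0,0]}]'
python3 - <<'E'
from h import *
for c in ["top","side"]:
    im=ctrl.get_image(c); f=im["frame"][:,:,::-1]
    if c=="side": cv2.imwrite("pics/side2.png",cv2.resize(f[20:220,200:450],None,fx=3,fy=3,interpolation=cv2.INTER_CUBIC))
    for t in ["brush","brush_tip","pot_mouth"]: print(c,t,[(np.round(d["at"]).tolist(),round(d["confidence"],2)) for d in ctrl.spot_point(c,t)])
E
```

```text
clock: 13.9
eef_pos: [551.7, 203.1, 202.3]
tool_rot: [-3.141, 0.0, 1.856]
force: [0.1, -0.6, -0.7]
width: 13.0
top brush [([515.0, 353.0, 7.0], 0.57), ([302.0, 212.0, 4.0], 0.57)]
top brush_tip [([561.0, 421.0, 9.0], 0.61)]
top pot_mouth [([530.0, -252.0, 63.0], 0.83)]
side brush [([549.0, 204.0, 223.0], 0.91), ([302.0, 208.0, 7.0], 0.82), ([511.0, 356.0, 5.0], 0.75), ([658.0, 3.0, 0.0], 0.36)]
side brush_tip [([420.0, 190.0, 8.0], 0.8), ([636.0, 228.0, 134.0], 0.57), ([559.0, 414.0, 7.0], 0.57)]
side pot_mouth [([526.0, -257.0, 62.0], 0.59)]
```

View pics/side2.png

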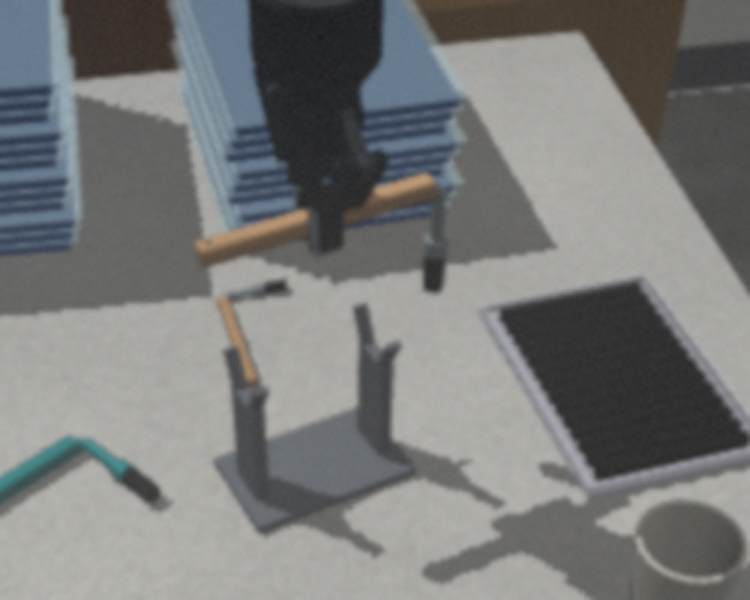

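Brush held level. The networks put the tip at (636,228,134) with the TCP at (552,203,202), as the geometry predicts. Going over the pot.

```bash
python3 -c "
from h import *
plan([443.5,-279.5,202],106.4)"
```

```text
travel [-43.27 -24.07   0.12] ang [ 0.07  0.   -0.03] dist 49.5
```

```bash
python3 -m creep '[{"hand":0,"travel":[-1.7,-1,0],"angular":[0,0,0]},{"hand":0,"travel":[-4.3,-2.4,0],"angular":[0,0,0]},{"hand":0,"travel":[-7.8,-4.3,0],"angular":[0,0,0]},{"hand":0,"travel":[-11.3,-6.2,0],"angular":[0,0,0]},{"hand":0,"travel":[-14.8,-8.2,0],"angular":[0,0,0]},{"hand":0,"travel":[-18.3,-10.2,0],"angular":[0,0,0]},{"hand":0,"travel":[-21.8,-12.1,0],"angular":[0,0,0]},{"hand":0,"travel":[-25.3,-14,0],"angular":[0,0,0]},{"hand":0,"travel":[-28.8,-16,0],"angular":[0,0,0]},{"hand":0,"travel":[-32.3,-18,0],"angular":[0,0,0]},{"hand":0,"travel":[-35.8,-20,0],"angular":[0,0,0]},{"hand":0,"travel":[-39,-21.7,0],"angular":[0,0,0]},{"hand":0,"travel":[-41.8,-23.2,0],"angular":[0,0,0]},{"hand":0,"travel":[-43.3,-24.1,0.1],"angular":[0,0,0]},{"hand":0,"travel":[-43.3,-24.1,0.1],"angular":[0,0,0]},{"hand":0,"travel":[-43.3,-24.1,0.1],"angular":[0,0,0]},{"hand":0,"travel":[-43.3,-24.1,0.1],"angular":[0,0,0]},{"hand":0,"travel":[-43.3,-24.1,0.1],"angular":[0,0,0]}]'
python3 - <<'E'
from h import *
for c in ["side","wrist","top"]:
    im=ctrl.get_image(c); f=im["frame"][:,:,::-1]
    if c=="side": cv2.imwrite("pics/side3.png",cv2.resize(f[200:400,200:450],None,fx=3,fy=3,interpolation=cv2.INTER_CUBIC))
    for t in ["brush","brush_tip","pot_mouth"]: print(c,t,[(np.round(d["at"]).tolist(),round(d["confidence"],2)) for d in ctrl.spot_point(c,t)])
plan([443.5,-279.5,107],106.4)
E
```

```text
clock: 16.1
eef_pos: [443.9, -278.5, 202.3]
tool_rot: [3.14, -0.0, 1.859]
force: [0.3, 0.1, -0.9]
width: 12.6
side brush [([305.0, 209.0, 7.0], 0.92), ([442.0, -279.0, 220.0], 0.75)]
side brush_tip [([526.0, -255.0, 138.0], 0.56)]
side pot_mouth [([526.0, -258.0, 62.0], 0.83)]
wrist brush [([443.0, -277.0, 222.0], 0.81)]
wrist brush_tip []
wrist pot_mouth []
top brush [([304.0, 209.0, 2.0], 0.82), ([515.0, 355.0, 5.0], 0.75)]
top brush_tip [([425.0, 190.0, 11.0], 0.96), ([529.0, -254.0, 133.0], 0.87), ([561.0, 420.0, 8.0], 0.58)]
top pot_mouth [([750.0, -100.0, -0.0], 0.49)]
travel [0.04 0.02 9.52] ang [ 0.07  0.01 -0.03] dist 9.5
```

View pics/side3.png

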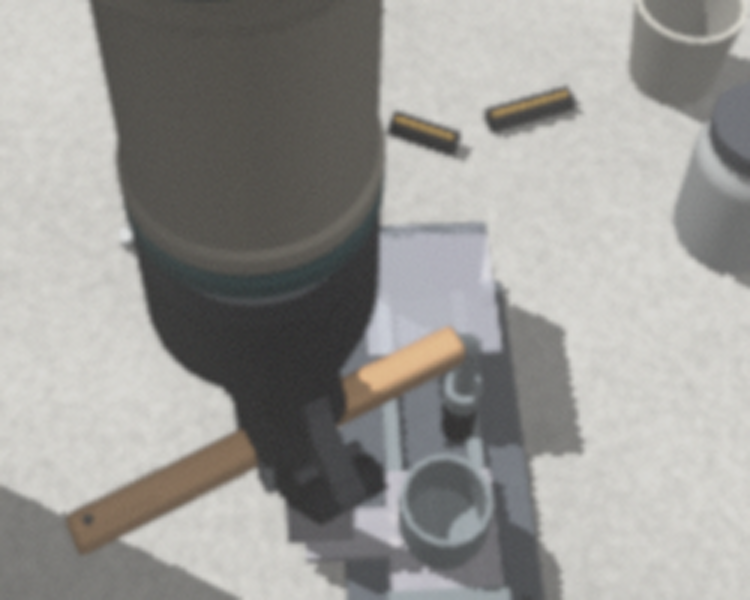

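The tip (458,430 in the crop, z≈135) hangs over the pot (447,505) once perspective is allowed for: both cameras give tip (527.5,−254.5) and pot (527.5,−255.5). Dipping.

```bash
python3 -m creep '[{"hand":0,"travel":[0,0,2],"angular":[0,0,0]},{"hand":0,"travel":[0,0,4],"angular":[0,0,0]},{"hand":0,"travel":[0,0,5.5],"angular":[0,0,0]},{"hand":0,"travel":[0,0,6.5],"angular":[0,0,0]},{"hand":0,"travel":[0,0,7.3],"angular":[0,0,0]},{"hand":0,"travel":[0,0,8.1],"angular":[0,0,0]},{"hand":0,"travel":[0,0,8.9],"angular":[0,0,0]},{"hand":0,"travel":[0,0,9.5],"angular":[0,0,0]},{"hand":0,"travel":[0,0,9.5],"angular":[0,0,0]},{"hand":0,"travel":[0,0,9.5],"angular":[0,0,0]},{"hand":0,"travel":[0,0,9.5],"angular":[0,0,0]},{"hand":0,"travel":[0,0,9.5],"angular":[0,0,0]}]'
python3 - <<'E'
from h import *
for c in ["side","top"]:
    im=ctrl.get_image(c); f=im["frame"][:,:,::-1]
    if c=="side": cv2.imwrite("pics/side4.png",cv2.resize(f[200:400,200:450],None,fx=3,fy=3,interpolation=cv2.INTER_CUBIC))
    for t in ["brush","brush_tip","pot_mouth"]: print(c,t,[(np.round(d["at"]).tolist(),round(d["confidence"],2)) for d in ctrl.spot_point(c,t)])
print(ctrl.read_state()["force"])
E
```

```text
clock: 17.9
eef_pos: [443.7, -280.0, 107.5]
tool_rot: [3.14, 0.001, 1.856]
force: [-0.1, 0.0, -0.4]
width: 13.0
side brush [([653.0, 3.0, 1.0], 0.26)]
side brush_tip [([526.0, -256.0, 43.0], 0.85), ([760.0, 18.0, -1.0], 0.71)]
side pot_mouth [([526.0, -253.0, 60.0], 0.76), ([465.0, -242.0, 77.0], 0.15)]
top brush [([444.0, -283.0, 127.0], 0.79), ([304.0, 210.0, 4.0], 0.57), ([511.0, 356.0, 8.0], 0.53)]
top brush_tip [([426.0, 186.0, 10.0], 0.94), ([534.0, -208.0, 3.0], 0.68), ([528.0, -251.0, 36.0], 0.59), ([561.0, 419.0, 7.0], 0.56)]
top pot_mouth [([529.0, -252.0, 63.0], 0.9), ([758.0, 18.0, -1.0], 0.48)]
[ 0.97758576 -0.43844761  0.05305875]
```

View pics/side4.png

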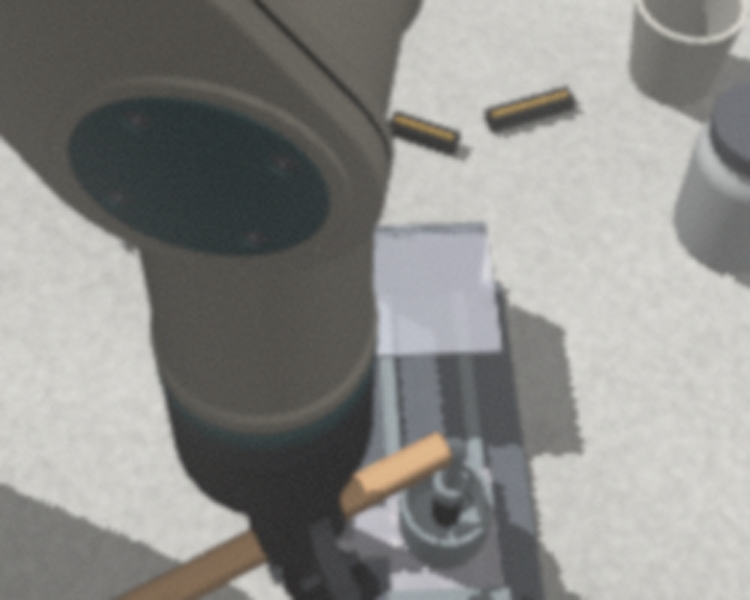

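The bristles (447,510) are inside the pot, about 20 mm deep, with no contact force. Raising and going back.

```bash
python3 -m creep '[{"hand":0,"travel":[0,0,0],"angular":[0,0,0]},{"hand":0,"travel":[0,0,0],"angular":[0,0,0]},{"hand":0,"travel":[0,0,-1],"angular":[0,0,0]},{"hand":0,"travel":[0,0,-2],"angular":[0,0,0]},{"hand":0,"travel":[0,0,-3.5],"angular":[0,0,0]},{"hand":0,"travel":[0,0,-6],"angular":[0,0,0]},{"hand":0,"travel":[0,0,-9],"angular":[0,0,0]},{"hand":0,"travel":[0,0,-9.5],"angular":[0,0,0]},{"hand":0,"travel":[0,0,-9.5],"angular":[0,0,0]},{"hand":0,"travel":[0,0,-9.5],"angular":[0,0,0]}]'; python3 -c "
from h import *
plan([552.6,203.4,202],106.4)"
```

```text
clock: 19.3
eef_pos: [442.7, -279.7, 201.8]
tool_rot: [3.141, -0.0, 1.856]
force: [0.0, 0.4, -0.5]
width: 13.0
travel [4.326e+01 2.416e+01 2.000e-02] ang [ 0.03 -0.03 -0.03] dist 49.5
```

```bash
python3 -m creep '[{"hand":0,"travel":[1.7,1,0],"angular":[0,0,0]},{"hand":0,"travel":[4.3,2.4,0],"angular":[0,0,0]},{"hand":0,"travel":[7.8,4.3,0],"angular":[0,0,0]},{"hand":0,"travel":[11.3,6.2,0],"angular":[0,0,0]},{"hand":0,"travel":[14.8,8.2,0],"angular":[0,0,0]},{"hand":0,"travel":[18.3,10.2,0],"angular":[0,0,0]},{"hand":0,"travel":[21.8,12.1,0],"angular":[0,0,0]},{"hand":0,"travel":[25.3,14,0],"angular":[0,0,0]},{"hand":0,"travel":[28.8,16,0],"angular":[0,0,0]},{"hand":0,"travel":[32.3,18,0],"angular":[0,0,0]},{"hand":0,"travel":[35.8,20,0],"angular":[0,0,0]},{"hand":0,"travel":[39,21.7,0],"angular":[0,0,0]},{"hand":0,"travel":[41.8,23.3,0],"angular":[0,0,0]},{"hand":0,"travel":[43.3,24.2,0],"angular":[0,0,0]},{"hand":0,"travel":[43.3,24.2,0],"angular":[0,0,0]},{"hand":0,"travel":[43.3,24.2,0],"angular":[0,0,0]},{"hand":0,"travel":[43.3,24.2,0],"angular":[0,0,0]},{"hand":0,"travel":[43.3,24.2,0],"angular":[0,0,0]}]'; python3 -c "
from h import *
plan([552.6,203.4,84],106.4)
for c in ['side']:
    ctrl.get_image(c); print([(np.round(d['at']).tolist(),round(d['confidence'],2)) for t in ['brush','brush_tip'] for d in ctrl.spot_point(c,t)])"
```

```text
clock: 21.1
eef_pos: [552.9, 201.7, 202.1]
tool_rot: [-3.141, 0.001, 1.854]
force: [0.3, 0.6, -0.9]
width: 13.0
travel [ 0.18  0.02 11.81] ang [-0.01  0.03 -0.19] dist 11.8
[([552.0, 202.0, 221.0], 0.8), ([303.0, 210.0, 6.0], 0.71), ([510.0, 358.0, 4.0], 0.67), ([426.0, 187.0, 7.0], 0.88), ([637.0, 229.0, 136.0], 0.65), ([557.0, 419.0, 10.0], 0.51)]
```

```bash
python3 -m creep '[{"hand":0,"travel":[0.2,0,3],"angular":[0,0,-0.2]},{"hand":0,"travel":[0.2,0,6],"angular":[0,0,-0.2]},{"hand":0,"travel":[0.2,0,8],"angular":[0,0,-0.2]},{"hand":0,"travel":[0.2,0,9.5],"angular":[0,0,-0.2]},{"hand":0,"travel":[0.2,0,10.5],"angular":[0,0,-0.2]},{"hand":0,"travel":[0.2,0,11.2],"angular":[0,0,-0.2]},{"hand":0,"travel":[0.2,0,11.7],"angular":[0,0,-0.2]},{"hand":0,"travel":[0.2,0,11.7],"angular":[0,0,-0.2]},{"hand":0,"travel":[0.2,0,11.7],"angular":[0,0,-0.2]}]'; python3 -c "
from h import *
plan([552.7,203.5,83.6],106.4)"
```

```text
clock: 22.15
eef_pos: [553.0, 205.0, 85.9]
tool_rot: [3.14, -0.0, 1.858]
force: [0.5, 0.7, -1.0]
width: 12.9
travel [-0.14 -0.07  0.23] ang [ 0.09 -0.02  0.08] dist 0.3
```

```bash
python3 -m creep '[{"hand":0,"travel":[-0.1,0,0.1],"angular":[0,0,0]},{"hand":0,"travel":[-0.1,0,0.2],"angular":[0,0,0]},{"hand":0,"travel":[-0.1,0,0.2],"angular":[0,0,0]}]'
```

```text
clock: 22.45
eef_pos: [553.3, 204.0, 84.0]
tool_rot: [3.14, -0.0, 1.858]
force: [-0.2, 0.7, -0.5]
width: 12.9
```

```bash
python3 -m creep '[{"hand":0,"travel":[0,0,0.1],"angular":[0,0,0]},{"hand":0,"travel":[0,0,0.1],"angular":[0,0,0]},{"hand":0,"travel":[0,0,0.1],"angular":[0,0,0]}]'
```

```text
clock: 22.75
eef_pos: [553.4, 204.1, 83.7]
tool_rot: [3.139, -0.0, 1.858]
force: [-0.8, -0.7, 5.6]
width: 12.7
```

Seated: 5.6 N at the same height as at the grasp. Opening gently and backing up.

```bash
python3 -m creep '[{"hand":0.3,"travel":[0,0,-0.1],"angular":[0,0,0]},{"hand":0.5,"travel":[0,0,-0.1],"angular":[0,0,0]},{"hand":0.6,"travel":[0,0,-0.1],"angular":[0,0,0]},{"hand":0.6,"travel":[0,0,-0.1],"angular":[0,0,0]},{"hand":0.6,"travel":[0,0,-0.1],"angular":[0,0,0]},{"hand":0.6,"travel":[0,0,-0.1],"angular":[0,0,0]},{"hand":0.6,"travel":[0,0,-2],"angular":[0,0,0]},{"hand":0.6,"travel":[0,0,-5],"angular":[0,0,0]},{"hand":0.6,"travel":[0,0,-9],"angular":[0,0,0]},{"hand":0.6,"travel":[-3,-6,-14],"angular":[0,0,0]},{"hand":0.6,"travel":[-4,-10,-16],"angular":[0,0,0]},{"hand":0.6,"travel":[-4,-14,-16],"angular":[0,0,0]},{"hand":0.6,"travel":[-4,-14,-16],"angular":[0,0,0]},{"hand":0.6,"travel":[-4,-14,-16],"angular":[0,0,0]},{"hand":0.6,"travel":[-4,-14,-16],"angular":[0,0,0]}]'
python3 - <<'E'
from h import *
for c in ["side","top"]:
    im=ctrl.get_image(c); f=im["frame"][:,:,::-1]
    cv2.imwrite(f"pics/{c}5.png",f)
    for t in ["brush","brush_tip","pot_mouth","stand","connector_a","toothbrush","cup","jar"]: print(c,t,[(np.round(d["at"]).tolist(),round(d["confidence"],2)) for d in ctrl.spot_point(c,t)])
a=cv2.imread("pics/side5.png")
cv2.imwrite("pics/final.png",cv2.resize(a[60:400,200:500],None,fx=1.7,fy=1.7,interpolation=cv2.INTER_CUBIC))
E
```

```text
clock: 24.25
eef_pos: [431.1, 126.3, 243.7]
tool_rot: [3.137, -0.0, 1.858]
force: [-0.4, 0.3, 0.9]
width: 51.3
side brush [([301.0, 210.0, 5.0], 0.84), ([549.0, 205.0, 102.0], 0.62), ([512.0, 357.0, 4.0], 0.44)]
side brush_tip [([634.0, 225.0, 19.0], 0.82), ([422.0, 188.0, 8.0], 0.75), ([558.0, 416.0, 6.0], 0.53)]
side pot_mouth []
side stand [([548.0, 202.0, 1.0], 0.78), ([752.0, -102.0, -1.0], 0.31)]
side connector_a [([656.0, 3.0, 4.0], 0.78), ([581.0, 2.0, 2.0], 0.66), ([522.0, 2.0, 1.0], 0.57)]
side toothbrush [([433.0, -34.0, 4.0], 0.56)]
side cup [([760.0, 21.0, -2.0], 0.78)]
side jar [([750.0, -105.0, 2.0], 0.67)]
top brush [([306.0, 211.0, 1.0], 0.84), ([556.0, 201.0, 103.0], 0.73), ([517.0, 356.0, 8.0], 0.71)]
top brush_tip [([427.0, 190.0, 9.0], 0.87), ([637.0, 226.0, 12.0], 0.72), ([565.0, 420.0, 9.0], 0.71)]
top pot_mouth [([530.0, -255.0, 61.0], 0.66)]
top stand [([544.0, 201.0, -3.0], 0.89)]
top connector_a [([579.0, -2.0, -2.0], 0.62), ([659.0, 7.0, 0.0], 0.53), ([522.0, 0.0, -5.0], 0.46)]
top toothbrush [([425.0, -34.0, 4.0], 0.73)]
top cup [([759.0, 18.0, -2.0], 0.64)]
top jar [([750.0, -105.0, -2.0], 0.57)]
```

View pics/final.png

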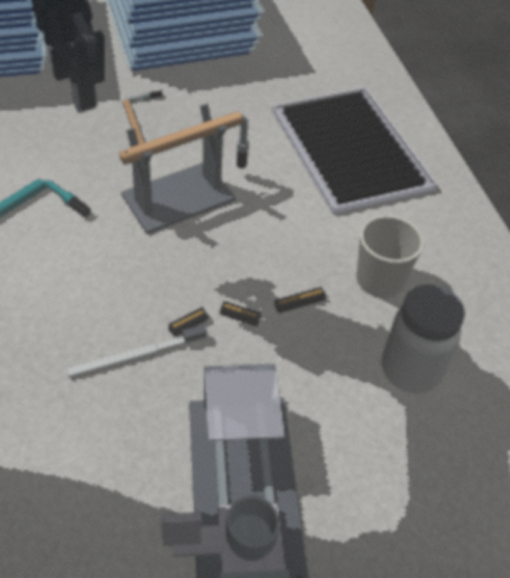

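The brush lies in both forks (125,155 to 242,118, head on the far end). The pot is out at (252,525), the gripper is clear, and the bystanders haven't moved. Handing in.

```bash
python3 -c "
from h import *
s=ctrl.read_state(); print(np.abs(s['qd']).max()); print(ctrl.finish_job())"
```

```text
0.002930415975632648
the job is handed in; nothing more can be done
None
```

The job is done and handed in at about 25 s of the 64 s allowed; the hand-in gives no verdict.

- **Pot:** I pushed the carriage out by its tab until the push stalled at about 9 N. The last picture has the pot mouth at about (530, −255) mm, against (527, −255) worked out for the end stop.
- **Brush:** I took the long pale-handled brush from the stand and left the turquoise one and the smaller one on the bench. Its bristles went about 20 mm below the pot rim, near the centre of the mouth, with no noticeable wrist force.
- **Return:** I laid it back at the grasp height. The networks put its centre at about (553, 203, 102) mm and its tip at (636, 226), within 3 mm of where they were, with the head at the stand's +x end.
- **Other things:** The connectors, cup, jar and toothbrush read within about 5 mm of their first positions, which is the networks' own error. The gripper ended open and clear of everything.

No check failed. In the last side view the networks missed the pot mouth, though the pot showed plainly in the picture. The two cameras differed by up to 7 mm on the brush's position along its handle, both before and after, well inside the 22 mm allowed.

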